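# Sweep perished dust caps off the strip-down tray

### The arm

A 6-joint arm with a two-finger parallel gripper is mounted at the origin on the work surface. World frame = base frame: x ahead of the robot, y to its left, z up, the work surface at z = 0. Lengths are in m, angles in rad, forces in N, time in s.
With the tool pointing down it reaches from about 0.3 to 0.775 m from the base axis. Payload 14.6 kg.
Tool frame: the origin (TCP) lies at the very end of the fingers, on their centre line; the grasp point (between the pads) lies 19 mm behind it; z points along the fingers, y is the line along which they close (so a half turn about z gives the same grasp; the last joint's range is limited). The gripper opens to 94 mm and grips with 3 to 60 N. Pads are 16 mm wide; open, the fingers measure 119 mm over their backs; the gripper's body (75 mm by 177 mm) begins 78 mm behind the grasp point.
Start: joints at [1.089, 0.3, 1.521, -0, 1.321, -0.067], TCP at [0.222, 0.503, 0.175] pointing down, gripper open.
Joint ranges: [-3.03, 3.03], [-0.79, 2.21], [0.23, 2.52], [-1.04, 4.18], [0, 3.07], [-2.55, 2.55]. Speed limits (rad/s): [2.22, 2.22, 2.57, 3.14, 3.14, 3.14].

### API

Orientations are given as [roll, pitch, yaw] about the fixed x, y, z axes, in that order (R = Rz(yaw) Ry(pitch) Rx(roll)).
In Python, from cell import r gives the robot as it stands.
- The arm moves only by the shell command python3 -m pendant 'ROWS' [OPENING]. ROWS is JSON, a list of rows, each an object with "offset": the shift along the tool's x, y, z in m, a list of three; "rotation": the turn, a rotation vector about the tool's x, y, z in rad, a list of three. A call has 1 to 8 rows; each row shifts and turns the commanded pose from where the row before left it, along the tool's axes as they then stand; what a row does not reach is not made up. A row lasts 1/8 s, in which the tool goes at most 62.5 mm and 10.7 degrees, less where a joint would pass 70% of its speed; a pose out of reach is approached as far as the arm can. A call with a gripper value outside its range is refused whole. OPENING is the closure, from -1 (fully open) to 1 (shut), set as the call begins (- or left out, the last holds). The fingers move at their own pace and stop on an object; the grip force is fixed at half the most. Time passes only in rows, so rows that do not move let the fingers close. It gives the time, the measured TCP pose, the force, the opening and the grip force at its end, in the units of the state.
- r.get_obs(): the state, without advancing time (a new reading comes with each control period).
- r.read_camera(name): name is "scene" or "top" or "wrist"; returns the picture (480x640x3 uint8, blue, green, red); there is no depth.
- r.camera_info(name): a dict with "fx", "fy", "cx", "cy" (pixels), "extrinsics" (4x4, takes a point from world to camera coordinates); the wrist camera has in their place "hand_eye" (4x4, takes a point from camera to tool coordinates, whose origin is the TCP and whose axes are the flange's). Camera axes: x right, y up, looking along -z (the intrinsics and any distortion apply to the point x, -y, -z); pixel columns grow to the right and rows downward; lengths in m; the calibration is good to about 2 mm. The wrist camera is an equidistant fisheye: a pixel r from the principal point sees the ray r / f radians off the axis. A picture is of the moment at which its call begins: read the wrist's pose just before it. camera_info takes no time and is no camera call.
- r.finish_job(): hands the job in; it is judged then, once.
The state is a dict: "time_s": time; "qpos": joint angles; "joint_vel": joint speeds; "tau": joint torques, N m; "eef_pos": TCP position; "ee_rot": TCP orientation; "force": force on the tool from outside, world axes, zero at the start; "torque": the same for the moment, N m; "gripper_width": opening from 0.0 (shut) to 1.0 (fully open); "grasp_force": force on a finger pad.
Only numpy, scipy, OpenCV 4.12 (cv2) and the standard library are available. Lean on these libraries where they do the work, as an engineer would, in place of code of your own. Each camera call takes 0.05 s, during which the arm holds its last target. There are 200 camera calls.

### The job

The three orange dust caps on the strip-down tray are perished: sweep them along the tray and over its open edge so that all three drop into the blue bin below. Only push them, do not lift any of them, and leave the gauge and the hose coupling standing on the tray, and the demand valve on the bench, where they are.

Things in the scene. Friction and masses are not known exactly. Their poses are not given: they have to be found in the camera images.
- tray: stainless tray on short legs, fixed; flat deck 90 mm above the bench. Origin: on the bench under the tray; x runs along the deck to the open edge (away from the robot, turned up to 17 degrees either way), y left across it, z up. Deck inside: x -140 (back rim) to +105 mm (open edge), y -168 to +168 mm. Rims 4 mm thick stand 21 mm above the deck at the back and both sides, none at the far edge.
- tray_edge (a point): middle of the tray's open far edge, at deck height. The three caps, gauge and coupling lie on the deck in five lanes running along the tray's x to this edge, at tray y about -128, -64, 0, 64 and 128 mm (within 5 mm), one thing to a lane, in any order.
- bin: blue plastic bin standing loose on the bench under the open edge, 200 mm (x) by 380 mm (y) by 75 mm high outside, walls and floor 4 mm, 0.9 kg, open on top. Its near wall is about 20 mm behind the edge, under the deck, so what goes over the edge falls inside. Origin: centre of its underside; axes as the tray's.
- cap1: orange plastic valve dust cap, a solid disc 30 mm across and 18 mm high, ribbed side, black dot on top, 13 to 25 g, loose, lying flat on the tray deck 70 to 165 mm short of the open edge, nothing between it and the edge along the tray's x. Origin: centre of its underside; z up its own axis.
- cap2: second cap: orange plastic valve dust cap, a solid disc 30 mm across and 18 mm high, ribbed side, black dot on top, 13 to 25 g, loose, lying flat on the tray deck 70 to 165 mm short of the open edge, nothing between it and the edge along the tray's x. Origin: centre of its underside; z up its own axis.
- cap3: third cap: orange plastic valve dust cap, a solid disc 30 mm across and 18 mm high, ribbed side, black dot on top, 13 to 25 g, loose, lying flat on the tray deck 70 to 165 mm short of the open edge, nothing between it and the edge along the tray's x. Origin: centre of its underside; z up its own axis.
- gauge: pressure gauge to keep, lying face up on the tray: black rubber boot 40 mm across, 26 mm high, white dial, brass stem 12 mm thick reaching 27 mm from the centre along its x (within 35 degrees of the tray's x). 0.12 kg, loose. Origin: centre of its underside; z up its own axis.
- coupling: brass hose coupling to keep, standing on end on the tray: round, 32 mm across, 52 mm high, dark steel sleeve. 0.14 kg, loose. Origin: centre of its underside; z up its own axis.
- demand_valve: lung demand valve to leave, lying on the bench to the right of the tray (its -y side): black, 68 mm across, 45 mm high, yellow button on top, brass connector reaching 56 mm from the centre along its x. 0.22 kg, loose. Origin: centre of its underside; z up its own axis.
Mind the look-alikes: they are no part of the job. Leave any green look-alike of the cap1 alone.

How it is judged:
At the end, for the whole second after the job is handed in: All three caps lie at rest inside the blue bin (origin within its walls and less than 60 mm above its underside), the bin stands level, and the gauge, coupling and demand valve are upright and within 12 mm of where they started (x of cap1 in the frame of bin between -0.096 and 0.096 m and y of cap1 in the frame of bin between -0.186 and 0.186 m and z of cap1 in the frame of bin between 0 and 0.06 m and linear speed of each of cap1, cap2, cap3 below 0.03 m/s and x of cap2 in the frame of bin between -0.096 and 0.096 m and y of cap2 in the frame of bin between -0.186 and 0.186 m and z of cap2 in the frame of bin between 0 and 0.06 m and x of cap3 in the frame of bin between -0.096 and 0.096 m and y of cap3 in the frame of bin between -0.186 and 0.186 m and z of cap3 in the frame of bin between 0 and 0.06 m and distance of each of gauge, coupling, demand_valve from where it was at the start of the episode below 0.012 m and angle between each of gauge, coupling, demand_valve's own z axis and vertical below 0.15 rad and angle between bin's own z axis and vertical below 0.1 rad); the robot touches nothing.
It fails at once if a cap is lifted more than 20 mm above the tray deck (height (world z) of any of cap1, cap2, cap3 above 0.11 m).
It fails at once if the gauge is moved more than 12 mm or tipped over (distance of gauge from where it was at the start of the episode above 0.012 m or angle between gauge's own z axis and vertical above 0.35 rad).
It fails at once if the coupling is moved more than 12 mm or tipped over (distance of coupling from where it was at the start of the episode above 0.012 m or angle between coupling's own z axis and vertical above 0.35 rad).
It fails at once if the demand valve is moved more than 12 mm or tipped over (distance of demand_valve from where it was at the start of the episode above 0.012 m or angle between demand_valve's own z axis and vertical above 0.35 rad).
It also fails if it takes over 48 s, if anything falls off the work surface, if the arm or the gripper's body presses on something with over 40 N, if the wrist force passes 120 N, or if a joint passes its speed limit or range.

## Working session

There is one attempt and no reset: what is moved stays moved. The work goes in short steps, Python scripts to look and compute and a shell command to move; the robot and the scene stay as the last step left them, time stands still between calls to the robot, and variables do not carry over. Pictures are saved under pics/ and viewed, at most 10 in all, crops included, and the job is handed in when it is done.

```bash
mkdir -p pics; ls; python3 - <<'E'
from cell import r
import cv2
for n in("top","scene"):
    cv2.imwrite(f"pics/{n}0.png",r.read_camera(n)); print(n,r.camera_info(n))
print(r.get_obs())
E
```

```text
pics
top {'fx': 615.5908603662944, 'fy': 615.5908603662944, 'cx': 328.8606166601637, 'cy': 235.53160267950167, 'extrinsics': array([[-1.12113144e-02, -9.99937134e-01,  1.86831974e-04,
        -6.34091219e-02],
       [ 9.74530027e-01, -1.08845978e-02,  2.23992750e-01,
        -5.80953666e-01],
       [-2.23976635e-01,  2.69332651e-03,  9.74590793e-01,
        -8.94190412e-01],
       [ 0.00000000e+00,  0.00000000e+00,  0.00000000e+00,
         1.00000000e+00]])}
scene {'fx': 485.4129262047292, 'fy': 485.4129262047292, 'cx': 312.7222173582739, 'cy': 232.33423552475585, 'extrinsics': array([[-0.11515882,  0.99332644,  0.0064061 ,  0.13439299],
       [-0.86744817, -0.10370358,  0.48659966,  0.47738512],
       [ 0.48401665,  0.05047928,  0.87360158, -1.09531445],
       [ 0.        ,  0.        ,  0.        ,  1.        ]])}
{'time_s': 0.1, 'qpos': array([ 1.08941378e+00,  3.00432264e-01,  1.52151234e+00,  2.52154467e-06,
        1.32066877e+00, -6.66106152e-02]), 'joint_vel': array([-0.00108386, -0.00166722, -0.0006298 ,  0.00016129, -0.00065968,
       -0.0003899 ]), 'tau': array([-7.55140377e-05, -5.32656884e+01, -3.53276610e+01,  7.09116552e-02,
        2.35636916e-02, -1.14385380e-04]), 'eef_pos': array([0.22152808, 0.50313361, 0.17433672]), 'ee_rot': array([-3.14057437e+00, -7.03771194e-05,  2.72682006e+00]), 'force': array([0.31227225, 0.3883148 , 0.0809232 ]), 'torque': array([0.05956404, 0.00317804, 0.04495286]), 'grasp_force': 0.0, 'gripper_width': 1.001523461607921}
```

View pics/top0.png

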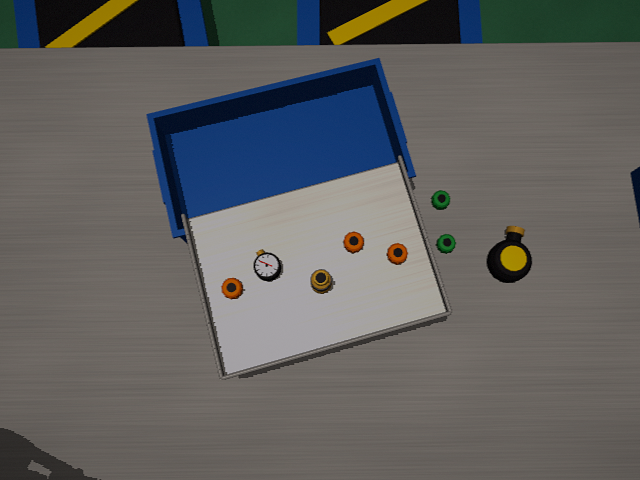

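View pics/scene0.png

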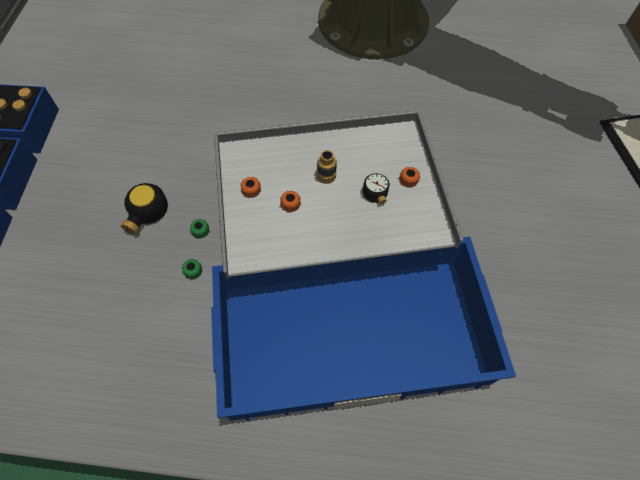

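The top view shows orange caps at (232,288), (354,242) and (397,254), all on the tray. The gauge is at (267,265), the coupling at (321,281) and the demand valve at (510,260). Two green look-alikes lie on the bench at (441,200) and (446,243). The three orange discs on the deck are the caps, because the green ones have the wrong colour and are off the tray.

```bash
cat >m.py <<'E'
from cell import r
import cv2,numpy as np
def ray(n,uv,z):
    c=r.camera_info(n);E=c["extrinsics"];R,t=E[:3,:3],E[:3,3]
    d=R.T@np.array([(uv[0]-c["cx"])/c["fx"],-(uv[1]-c["cy"])/c["fy"],-1]);o=-R.T@t
    return (o+d*(z-o[2])/d[2])[:2]
def blobs(n,im,lo,hi,amin=60):
    m=cv2.inRange(cv2.cvtColor(im,cv2.COLOR_BGR2HSV),lo,hi)
    m=cv2.morphologyEx(m,cv2.MORPH_CLOSE,np.ones((3,3)))
    out=[]
    for c in cv2.findContours(m,cv2.RETR_EXTERNAL,cv2.CHAIN_APPROX_NONE)[0]:
        if cv2.contourArea(c)>amin:
            h=cv2.convexHull(c);M=cv2.moments(h);out.append((M["m10"]/M["m00"],M["m01"]/M["m00"],cv2.contourArea(h)))
    return out
E
python3 - <<'E'
from m import *
np.set_printoptions(precision=4,suppress=True)
ims={n:cv2.imread(f"pics/{n}0.png") for n in("top","scene")}
for n,im in ims.items():
    for b in blobs(n,im,(5,170,120),(16,255,255)): print(n,np.round(b,1),ray(n,b,.100))
im=ims["top"]
# deck: bright, low-sat area
hsv=cv2.cvtColor(im,cv2.COLOR_BGR2HSV);m=cv2.inRange(hsv,(0,0,140),(180,60,255))
m=cv2.morphologyEx(m,cv2.MORPH_CLOSE,np.ones((25,25)));
c=max(cv2.findContours(m,cv2.RETR_EXTERNAL,cv2.CHAIN_APPROX_NONE)[0],key=cv2.contourArea)
q=cv2.approxPolyDP(cv2.convexHull(c),8,True)[:,0];print(q)
P=np.array([ray("top",p,.09) for p in q]);print(P,np.linalg.norm(P-np.roll(P,-1,0),axis=1))
cv2.imwrite("pics/crop.png",cv2.resize(im[190:330,200:480],None,fx=2.8,fy=2.8,interpolation=cv2.INTER_CUBIC))
E
```

```text
top [231.2 287.4 278. ] [0.4955 0.075 ]
top [397.3 252.5 268. ] [ 0.5453 -0.1717]
top [353.1 241.1 272.5] [ 0.5635 -0.1061]
scene [290.1 198.9 221. ] [ 0.5602 -0.1058]
scene [250.1 184.9 204.5] [ 0.5419 -0.1711]
scene [410.1 174.3 190. ] [0.4917 0.0758]
[[397 164]
 [444 311]
 [223 377]
 [189 220]]
[[ 0.6881 -0.1775]
 [ 0.4583 -0.2387]
 [ 0.3669  0.0853]
 [ 0.6014  0.1436]] [0.2377 0.3366 0.2417 0.3326]
```

View pics/crop.png

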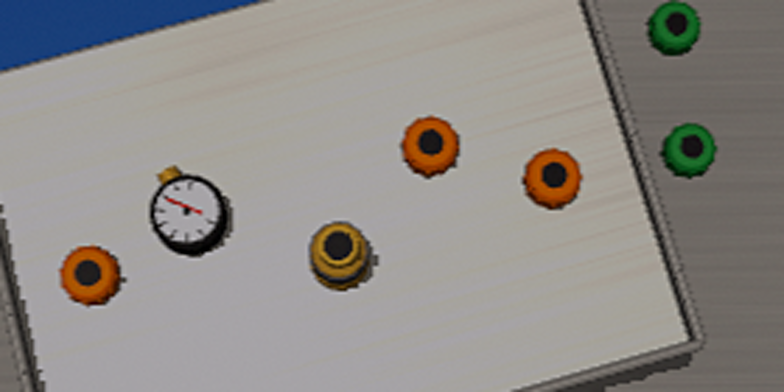

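The crop confirms three orange caps with black dots on the deck, and the green ones outside the tray. The tray yaw is about 15°, and the caps sit at tray y of about +128, -64 and -123 mm. I'll turn the tool to tray axes and part-close the fingers to a cup of about 18 mm.

```bash
python3 -m pendant '[{"offset":[0,0,0],"rotation":[0,0,-0.17]},{"offset":[0,0,0],"rotation":[0,0,-0.17]},{"offset":[0,0,0],"rotation":[0,0,-0.17]},{"offset":[0,0,0],"rotation":[0,0,-0.167]},{"offset":[0,-0.03,0],"rotation":[0,0,0]},{"offset":[-0.01,-0.05,0],"rotation":[0,0,0]},{"offset":[-0.015,-0.05,0],"rotation":[0,0,0]},{"offset":[-0.015,-0.05,0],"rotation":[0,0,0]}]' 0.617
python3 -m pendant '[{"offset":[-0.015,-0.05,0],"rotation":[0,0,0]},{"offset":[-0.015,-0.05,0],"rotation":[0,0,0]},{"offset":[-0.015,-0.05,0],"rotation":[0,0,0]},{"offset":[-0.015,-0.05,0],"rotation":[0,0,0]},{"offset":[-0.009,-0.05,0],"rotation":[0,0,0]},{"offset":[0,-0.035,0],"rotation":[0,0,0]},{"offset":[0,-0.02,0],"rotation":[0,0,0]},{"offset":[0,0,0],"rotation":[0,0,0]}]'
cat >>m.py <<'E'
def rel():
    o=r.get_obs();u=np.array([.966,.259]);v=np.array([-.259,.966]);d=o["eef_pos"][:2]-[.6447,-.017]
    print("tray rel edge x,y",np.round([d@u,d@v],4),"z",round(o["eef_pos"][2],4),"yaw",np.degrees(o["ee_rot"]),"w",o["gripper_width"],"t",o["time_s"],"F",o["force"])
E
python3 -c "from m import *;rel()"
```

```text
time_s: 1.1
eef_pos: [0.3074, 0.3384, 0.1747]
ee_rot: [-3.141, -0.0, -2.879]
force: [-0.1, 0.6, 0.3]
gripper_width: 0.205
grasp_force: 0.0
time_s: 2.1
eef_pos: [0.4527, 0.0624, 0.1746]
ee_rot: [3.141, -0.001, -2.881]
force: [-0.5, -0.9, 0.2]
gripper_width: 0.192
grasp_force: 0.0
tray rel edge x,y [-0.165   0.1264] z 0.1746 yaw [ 1.79994021e+02 -3.22787622e-02 -1.65091118e+02] w 0.19188952859817027 t 2.1 F [-0.52388846 -0.89086072  0.22698485]
```

```bash
python3 -m pendant '[{"offset":[0,0.002,0.03],"rotation":[0,0,0]},{"offset":[0,0,0.025],"rotation":[0,0,0]},{"offset":[0,0,0.015],"rotation":[0,0,0]},{"offset":[0,0,0.009],"rotation":[0,0,0]},{"offset":[0,0,0],"rotation":[0,0,0]}]'
python3 - <<'E'
from m import *
rel(); cv2.imwrite("pics/t1.png",cv2.resize(r.read_camera("scene")[110:290,200:470],None,fx=2.8,fy=2.8))
E
```

```text
time_s: 2.72
eef_pos: [0.4521, 0.0653, 0.0958]
ee_rot: [3.142, -0.0, -2.879]
force: [0.9, -0.9, 0.2]
gripper_width: 0.192
grasp_force: 0.0
tray rel edge x,y [-0.1647  0.1294] z 0.0958 yaw [ 1.79995530e+02 -1.78436711e-02 -1.64966565e+02] w 0.19218683478958992 t 2.725 F [ 0.85485357 -0.93447008  0.1844982 ]
```

View pics/t1.png

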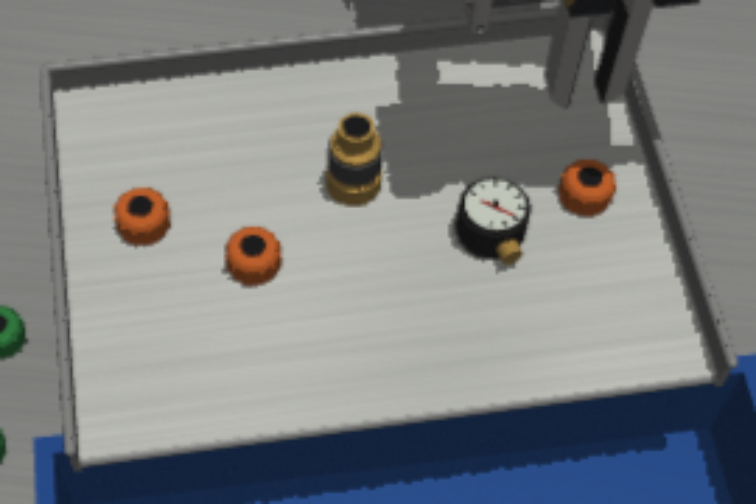

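```bash
python3 - <<'E'
from m import *
c=r.camera_info("scene");E=c["extrinsics"]
def pr(p):
    q=E[:3,:3]@p+E[:3,3];return np.array([c["cx"]+c["fx"]*q[0]/-q[2],c["cy"]-c["fy"]*q[1]/-q[2]])
for p in([.4521,.0653,.0958],[.4936,.0754,.1],[.4936,.0754,.108],[.6116,.1066,.09]): print(((pr(np.array(p))-[200,110])*2.8).round())
t=r.read_camera("top");s=r.read_camera("scene")
for n,im in(("top",t),("scene",s)):
    for b in blobs(n,im,(5,170,120),(16,255,255)): print(n,np.round(b,1),ray(n,b,.1))
cv2.imwrite("pics/t2.png",cv2.resize(t[150:390,150:460],None,fx=2.4,fy=2.4))
E
```

```text
[570. 127.]
[588. 183.]
[590. 174.]
[639. 381.]
top [397.  252.8 289. ] [ 0.54473205 -0.17127903]
top [353.3 241.3 277.5] [ 0.56307029 -0.10636203]
scene [290.1 199.1 227. ] [ 0.56050343 -0.10578437]
scene [250.  185.1 210.5] [ 0.54228651 -0.17109242]
scene [410.  175.3 162. ] [0.49381201 0.07568629]
```

View pics/t2.png

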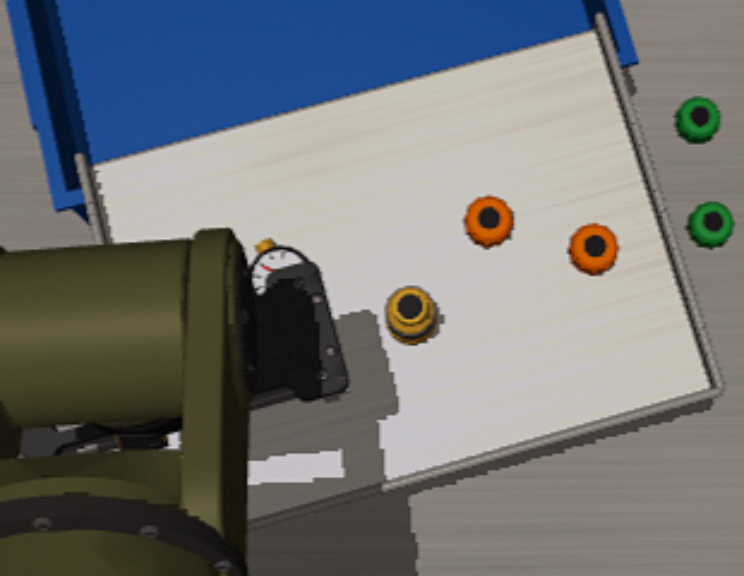

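The computed TCP should appear at about (570,127) in the scene crop, but the fingertips seem to be at about (588,100). I'll look closer before pushing.

```bash
python3 - <<'E'
from m import *
s=r.read_camera("scene"); a=cv2.resize(s[60:200,330:460],None,fx=4,fy=4,interpolation=cv2.INTER_CUBIC)
c=r.camera_info("scene");E=c["extrinsics"];R=r.get_obs()
def pr(p):
    q=E[:3,:3]@p+E[:3,3];return ((np.array([c["cx"]+c["fx"]*q[0]/-q[2],c["cy"]-c["fy"]*q[1]/-q[2]])-[330,60])*4).astype(int)
p=R["eef_pos"];v=np.array([-.259,.966,0])
for k in(0,.009,-.009,.0215,-.0215):cv2.circle(a,tuple(map(int,pr(p+k*v))),3,(255,0,255),-1)
a=cv2.convertScaleAbs(a,alpha=1.8,beta=20)
cv2.imwrite("pics/z.png",a)
E
```

```text
(no output)
```

View pics/z.png

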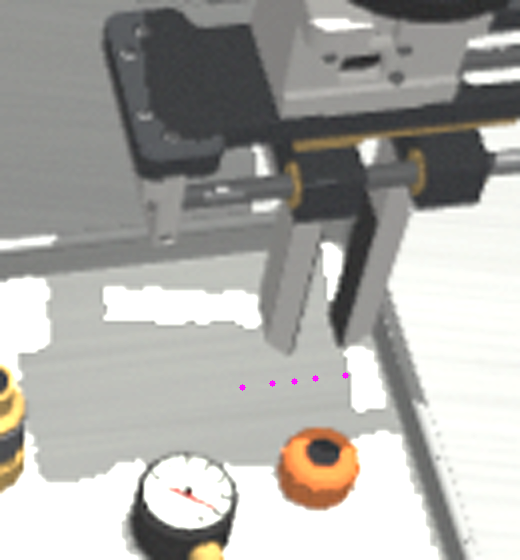

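The fingertips at zoom (285,350) and (345,345) sit about (+5,-9) px from the projected TCP dots. I'll check against the wrist camera.

```bash
cat >>m.py <<'E'
from scipy.spatial.transform import Rotation as Ro
def wray(uv,z):
    c=r.camera_info("wrist");o=r.get_obs();H=c["hand_eye"]
    a=np.array([uv[0]-c["cx"],-(uv[1]-c["cy"])]);th=np.linalg.norm(a)/c["fx"];a=a/np.linalg.norm(a)
    d=H[:3,:3]@np.array([*(a*np.sin(th)),-np.cos(th)]);R=Ro.from_euler("xyz",o["ee_rot"]).as_matrix()
    O=o["eef_pos"]+R@H[:3,3];d=R@d
    return (O+d*(z-O[2])/d[2])[:2]
def wpix(p):
    c=r.camera_info("wrist");H=np.linalg.inv(c["hand_eye"]);q=H[:3,:3]@p+H[:3,3]
    th=np.arctan2(np.hypot(q[0],q[1]),-q[2]);k=c["fx"]*th/np.hypot(q[0],q[1]);return np.array([c["cx"]+k*q[0],c["cy"]-k*q[1]])
E
python3 - <<'E'
from m import *
rel();w=r.read_camera("wrist");print(r.camera_info("wrist"))
for b in blobs("w",w,(5,170,100),(16,255,255)): print(np.round(b,1),wray(b,.1))
for k in(0,.009,-.009,.0215,-.0215):
    q=wpix(np.array([0,k,0]));print(q);cv2.circle(w,tuple(map(int,q)),2,(255,0,255),-1)
cv2.imwrite("pics/w.png",w)
E
```

```text
tray rel edge x,y [-0.1644  0.1291] z 0.0965 yaw [-1.79987868e+02  6.43413438e-02 -1.64981285e+02] w 0.19585232857395973 t 2.925 F [ 0.46901312 -0.16689209  0.32870882]
{'fx': 371.64829954431775, 'fy': 371.64829954431775, 'cx': 311.7657384271823, 'cy': 240.22418303356594, 'hand_eye': array([[ 1.96021466e-04,  9.58134230e-01,  2.86319332e-01,
         8.47908498e-02],
       [ 9.99999353e-01, -5.08710113e-04,  1.01771414e-03,
        -6.16809215e-04],
       [ 1.12076030e-03,  2.86318947e-01, -9.58133709e-01,
        -2.09057764e-01],
       [ 0.00000000e+00,  0.00000000e+00,  0.00000000e+00,
         1.00000000e+00]])}
[ 310.4  340.3 1292.5] [0.49535626 0.07486396]
[  6.5 302.  377.5] [ 0.54615902 -0.16984107]
[313.14253569 275.50507881]
[327.98172841 275.49182141]
[298.30012625 275.48089325]
[348.49833864 275.41177418]
[277.76851234 275.38565878]
```

View pics/w.png

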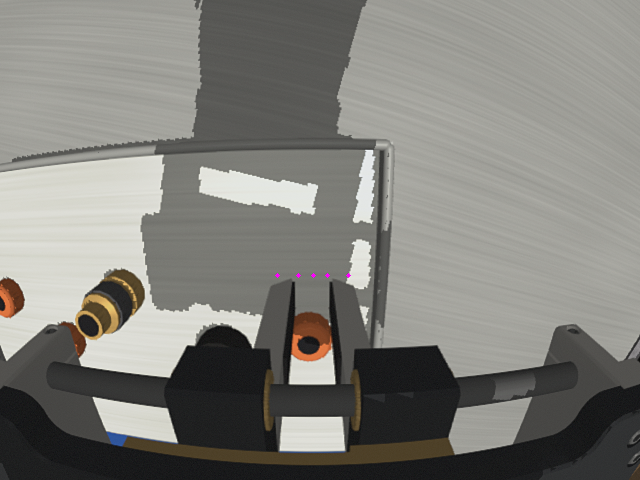

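```bash
python3 - <<'E'
from m import *
o=r.get_obs();p=o["eef_pos"][:2]
u=np.array([.966,.259]);v=np.array([-.259,.966])
for z in(.0965,.105,.11,.115,.12,.125,.13):
    L=[]
    for uv in((402.5,148.2),(415,146.2)): d=ray("scene",uv,z)-p; L.append((d@u*1e3,d@v*1e3))
    for uv in((295,281),(331,281)): d=wray(uv,z)-p; L.append((d@u*1e3,d@v*1e3))
    print(z,np.round(L,1).tolist())
E
```

```text
0.0965 [[-14.6, 1.7], [-15.7, 23.1], [3.6, -11.1], [3.6, 10.9]]
0.105 [[-8.1, -1.3], [-9.2, 19.8], [0.0, -10.6], [-0.0, 10.4]]
0.11 [[-4.2, -3.1], [-5.4, 17.8], [-2.1, -10.4], [-2.1, 10.2]]
0.115 [[-0.4, -4.9], [-1.5, 15.9], [-4.2, -10.1], [-4.3, 9.9]]
0.12 [[3.4, -6.6], [2.3, 13.9], [-6.4, -9.9], [-6.4, 9.6]]
0.125 [[7.3, -8.4], [6.1, 12.0], [-8.5, -9.6], [-8.5, 9.3]]
0.13 [[11.1, -10.2], [10.0, 10.0], [-10.6, -9.4], [-10.6, 9.1]]
```

Both cameras agree that the visible fingertips end at about z = 0.125, some 28 mm above the reported TCP. I'll feel downward carefully while watching the force.

```bash
python3 -m pendant '[{"offset":[0,0,0.005],"rotation":[0,0,0]},{"offset":[0,0,0],"rotation":[0,0,0]}]' | egrep 'pos|force:'
python3 -m pendant '[{"offset":[0,0,0.0015],"rotation":[0,0,0]},{"offset":[0,0,0],"rotation":[0,0,0]}]'| egrep 'pos|force:'
python3 -m pendant '[{"offset":[0,0,0.0015],"rotation":[0,0,0]},{"offset":[0,0,0],"rotation":[0,0,0]}]'| egrep 'pos|force:'
```

```text
eef_pos: [0.4519, 0.0651, 0.0905]
force: [-0.4, 0.3, -0.1]
grasp_force: 0.0
eef_pos: [0.4521, 0.0651, 0.0893]
force: [0.2, 0.0, 0.8]
grasp_force: 0.0
eef_pos: [0.4521, 0.0651, 0.0877]
force: [0.6, -0.2, 0.6]
grasp_force: 0.0
```

```bash
for i in 1; do python3 -m pendant '[{"offset":[0,0,0.003],"rotation":[0,0,0]},{"offset":[0,0,0.003],"rotation":[0,0,0]},{"offset":[0,0,0],"rotation":[0,0,0]}]' | egrep 'pos|force:'; done
python3 -m pendant '[{"offset":[0,0,0.003],"rotation":[0,0,0]},{"offset":[0,0,0.003],"rotation":[0,0,0]},{"offset":[0,0,0],"rotation":[0,0,0]}]'| egrep 'pos|force:'
python3 - <<'E'
from m import *
s=r.read_camera("scene"); a=cv2.resize(s[60:200,330:460],None,fx=4,fy=4,interpolation=cv2.INTER_CUBIC)
w=cv2.resize(r.read_camera("wrist")[230:370,240:380],None,fx=4,fy=4)
cv2.imwrite("pics/z2.png",cv2.resize(np.hstack([cv2.convertScaleAbs(a,alpha=1.8,beta=20),w]),None,fx=.73,fy=.73,interpolation=cv2.INTER_AREA));rel()
E
```

```text
eef_pos: [0.4519, 0.0651, 0.0815]
force: [-0.6, 0.3, 0.7]
grasp_force: 0.0
eef_pos: [0.452, 0.0651, 0.0756]
force: [-0.9, -0.4, -0.6]
grasp_force: 0.0
tray rel edge x,y [-0.1648  0.1292] z 0.0758 yaw [ 1.79999630e+02 -5.35545859e-03 -1.64979143e+02] w 0.19413945663467924 t 4.575 F [-0.41490041 -0.17605502 -0.23688231]
```

View pics/z2.png

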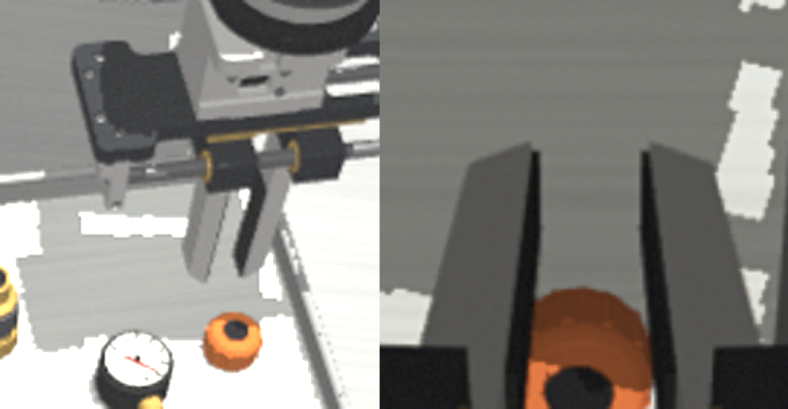

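```bash
python3 -m pendant '[{"offset":[0,0,0.002],"rotation":[0,0,0]},{"offset":[0,0,0.002],"rotation":[0,0,0]},{"offset":[0,0,0.002],"rotation":[0,0,0]},{"offset":[0,0,0],"rotation":[0,0,0]}]' | egrep 'pos|force:'
python3 -m pendant '[{"offset":[0,0,0.002],"rotation":[0,0,0]},{"offset":[0,0,0],"rotation":[0,0,0]}]' | egrep 'pos|force:'
python3 -m pendant '[{"offset":[0,0,0.002],"rotation":[0,0,0]},{"offset":[0,0,0],"rotation":[0,0,0]}]' | egrep 'pos|force:'
```

```text
eef_pos: [0.452, 0.0651, 0.0697]
force: [-0.0, 0.6, 0.0]
grasp_force: 0.0
eef_pos: [0.452, 0.0651, 0.0677]
force: [0.1, 0.1, -0.7]
grasp_force: 0.0
eef_pos: [0.4521, 0.0651, 0.0657]
force: [1.3, 0.1, 0.4]
grasp_force: 0.0
```

```bash
python3 -m pendant '[{"offset":[-0.008,0,0],"rotation":[0,0,0]},{"offset":[-0.01,0,0],"rotation":[0,0,0]},{"offset":[-0.01,0,0],"rotation":[0,0,0]},{"offset":[-0.01,0,0],"rotation":[0,0,0]},{"offset":[-0.01,0,0],"rotation":[0,0,0]},{"offset":[-0.01,0,0],"rotation":[0,0,0]},{"offset":[-0.002,0,0],"rotation":[0,0,0]}]' | egrep 'pos|force:'
python3 - <<'E'
from m import *
rel()
for n in("scene","wrist"):
    im=r.read_camera(n)
    for b in blobs(n,im,(5,170,100),(16,255,255)): print(n,np.round(b,1),(ray(n,b,.1) if n=="scene" else wray(b,.1)))
E
```

```text
eef_pos: [0.5106, 0.0808, 0.0657]
force: [-0.7, 0.2, 0.1]
grasp_force: 0.1
tray rel edge x,y [-0.1042  0.1292] z 0.0657 yaw [-1.79998869e+02 -2.45849729e-03 -1.64969311e+02] w 0.19251681376645552 t 6.45 F [-0.70789221  0.23524547  0.10195527]
scene [290.1 199.4 239.5] [ 0.56108675 -0.10574079]
scene [417.5 193.3 181. ] [0.52649611 0.08785345]
scene [250.2 185.3 218. ] [ 0.54262405 -0.17079966]
wrist [ 311.6  334.  1596. ] [0.53024398 0.08517408]
wrist [ 17.8 290.6 968. ] [ 0.56392248 -0.10921957]
```

The push works: the cap is seated in the finger cup about 20 mm ahead of the TCP. I'll carry on over the edge.

```bash
python3 -m pendant '[{"offset":[-0.012,0,0],"rotation":[0,0,0]},{"offset":[-0.015,0,0],"rotation":[0,0,0]},{"offset":[-0.015,0,0],"rotation":[0,0,0]},{"offset":[-0.015,0,0],"rotation":[0,0,0]},{"offset":[-0.015,0,0],"rotation":[0,0,0]},{"offset":[-0.015,0,0],"rotation":[0,0,0]},{"offset":[-0.015,0,0],"rotation":[0,0,0]},{"offset":[-0.014,0,0],"rotation":[0,0,0]}]' | egrep 'pos|force:'
python3 -m pendant '[{"offset":[0,0,0],"rotation":[0,0,0]},{"offset":[0,0,0],"rotation":[0,0,0]}]' | egrep 'pos|force:'
python3 - <<'E'
from m import *
rel()
for n in("top","scene"):
    im=r.read_camera(n)
    for b in blobs(n,im,(5,170,50),(16,255,255),30): print(n,np.round(b,1),ray(n,b,.1),ray(n,b,.013))
E
```

```text
eef_pos: [0.623, 0.111, 0.0658]
force: [-0.7, -0.7, 0.1]
grasp_force: 0.0
eef_pos: [0.6218, 0.1107, 0.0657]
force: [-0.1, 0.1, 0.2]
grasp_force: 0.0
tray rel edge x,y [0.011  0.1293] z 0.0657 yaw [ 1.79998572e+02 -2.21632451e-02 -1.64979244e+02] w 0.19042984441589614 t 7.8 F [-0.06278849  0.09038165  0.16032302]
top [397.  253.3 307. ] [ 0.54400408 -0.1711881 ] [ 0.56126066 -0.18121072]
top [353.3 241.9 301. ] [ 0.56209074 -0.10638917] [ 0.58109258 -0.11015908]
scene [426.6 295.1 278. ] [0.69360197 0.10200118] [0.65647992 0.1202322 ]
scene [290.1 200.6 281. ] [ 0.56329    -0.10542447] [ 0.50799106 -0.11612673]
scene [250.5 186.8 265. ] [ 0.54532933 -0.16979272] [ 0.48752511 -0.18947354]
```

Cap 1 is in the bin. Next is the middle-right cap, at tray y about -64 mm.

```bash
python3 -m pendant '[{"offset":[0,0,-0.04],"rotation":[0,0,0]},{"offset":[0,0,-0.05],"rotation":[0,0,0]},{"offset":[0.02,0,-0.02],"rotation":[0,0,0]},{"offset":[0.04,-0.03,0],"rotation":[0,0,0]},{"offset":[0.04,-0.05,0],"rotation":[0,0,0]},{"offset":[0.04,-0.05,0],"rotation":[0,0,0]},{"offset":[0.02,-0.045,0],"rotation":[0,0,0]},{"offset":[0.001,-0.0185,0],"rotation":[0,0,0]}]' | egrep 'pos|force:'
python3 -m pendant '[{"offset":[0,0,0],"rotation":[0,0,0]},{"offset":[0,0,0.03],"rotation":[0,0,0]},{"offset":[0,0,0.03],"rotation":[0,0,0]},{"offset":[0,0,0.02],"rotation":[0,0,0]},{"offset":[0,0,0.01],"rotation":[0,0,0]},{"offset":[0,0,0],"rotation":[0,0,0]}]' | egrep 'pos|force:'
python3 - <<'E'
from m import *
rel();w=r.read_camera("wrist")
for b in blobs("w",w,(5,170,50),(16,255,255)): print(np.round(b,1),wray(b,.1))
E
```

```text
eef_pos: [0.5173, -0.1172, 0.1764]
force: [-0.5, 0.0, 0.2]
grasp_force: 0.0
eef_pos: [0.5181, -0.1142, 0.0857]
force: [-0.1, 0.1, -0.6]
grasp_force: 0.0
tray rel edge x,y [-0.1475 -0.0611] z 0.0857 yaw [ 1.79975993e+02 -3.00897340e-02 -1.64918039e+02] w 0.19285515939852538 t 9.65 F [-0.09094117  0.06959956 -0.64422848]
[ 309.   348.2 1576.5] [ 0.56097592 -0.10564831]
[ 209.6  297.  1997.5] [ 0.54302288 -0.17177788]
```

```bash
python3 -m pendant '[{"offset":[0,-0.003,0.01],"rotation":[0,0,0]},{"offset":[0,0,0.007],"rotation":[0,0,0]},{"offset":[0,0,0.003],"rotation":[0,0,0]},{"offset":[0,0,0],"rotation":[0,0,0]}]' | egrep 'pos|force:'
python3 -m pendant '[{"offset":[-0.008,0,0],"rotation":[0,0,0]},{"offset":[-0.01,0,0],"rotation":[0,0,0]},{"offset":[-0.01,0,0],"rotation":[0,0,0]},{"offset":[-0.01,0,0],"rotation":[0,0,0]},{"offset":[-0.012,0,0],"rotation":[0,0,0]},{"offset":[-0.012,0,0],"rotation":[0,0,0]}]' | egrep 'pos|force:'
python3 - <<'E'
from m import *
rel();w=r.read_camera("wrist")
for b in blobs("w",w,(5,170,50),(16,255,255)): print(np.round(b,1),wray(b,.1))
E
```

```text
eef_pos: [0.5187, -0.118, 0.0657]
force: [0.6, 0.8, -0.2]
grasp_force: 0.0
eef_pos: [0.5795, -0.1017, 0.0658]
force: [-0.3, 0.6, -0.2]
grasp_force: 0.1
tray rel edge x,y [-0.0849 -0.0649] z 0.0658 yaw [ 1.79998721e+02 -9.15418056e-04 -1.64974364e+02] w 0.19304049827301606 t 10.95 F [-0.33197715  0.55830799 -0.21292252]
[ 311.7  329.7 1930.5] [ 0.59793481 -0.0975244 ]
[ 196.1  201.  2951.5] [ 0.54452399 -0.17092997]
```

Cap 2 is centred and pushing well. I'll push it over the edge, lift, and move to the last lane (y about -123, start x about -0.183).

```bash
python3 -m pendant '[{"offset":[-0.012,0,0],"rotation":[0,0,0]},{"offset":[-0.015,0,0],"rotation":[0,0,0]},{"offset":[-0.015,0,0],"rotation":[0,0,0]},{"offset":[-0.015,0,0],"rotation":[0,0,0]},{"offset":[-0.015,0,0],"rotation":[0,0,0]},{"offset":[-0.015,0,0],"rotation":[0,0,0]},{"offset":[-0.01,0,0],"rotation":[0,0,0]},{"offset":[0,0,0],"rotation":[0,0,0]}]' | egrep 'pos|force:'
python3 -m pendant '[{"offset":[0,0,0],"rotation":[0,0,0]},{"offset":[0,0,-0.04],"rotation":[0,0,0]},{"offset":[0,0,-0.05],"rotation":[0,0,0]},{"offset":[0.04,0,-0.02],"rotation":[0,0,0]},{"offset":[0.05,-0.02,0],"rotation":[0,0,0]},{"offset":[0.05,-0.02,0],"rotation":[0,0,0]},{"offset":[0.04,-0.018,0],"rotation":[0,0,0]},{"offset":[0.016,0,0],"rotation":[0,0,0]}]' | egrep 'pos|force:'
python3 -m pendant '[{"offset":[0,0,0],"rotation":[0,0,0]},{"offset":[0,0,0.03],"rotation":[0,0,0]},{"offset":[0,0,0.03],"rotation":[0,0,0]},{"offset":[0,0,0.02],"rotation":[0,0,0]},{"offset":[0,0,0.01],"rotation":[0,0,0]},{"offset":[0,0,0],"rotation":[0,0,0]}]' | egrep 'pos|force:'
python3 - <<'E'
from m import *
rel();
for n in("wrist","scene"):
    im=r.read_camera(n)
    for b in blobs(n,im,(5,170,50),(16,255,255)): print(n,np.round(b,1),(wray(b,.1) if n=="wrist" else (ray(n,b,.1),ray(n,b,.013))))
E
```

```text
eef_pos: [0.6726, -0.0766, 0.0655]
force: [0.2, 0.5, -0.5]
grasp_force: 0.0
eef_pos: [0.4965, -0.1848, 0.1763]
force: [0.1, -0.2, -0.2]
grasp_force: 0.0
eef_pos: [0.4984, -0.183, 0.0856]
force: [-1.1, 0.3, 0.5]
grasp_force: 0.0
tray rel edge x,y [-0.1843 -0.1225] z 0.0856 yaw [ 1.79970105e+02 -3.04449690e-02 -1.64934022e+02] w 0.19472429744152336 t 13.75 F [-1.10014123  0.30717748  0.50274022]
wrist [ 311.7  350.8 1722.5] [ 0.54266032 -0.17235165]
scene [305.5 305.  278. ] (array([ 0.72752433, -0.06145281]), array([ 0.69513402, -0.06602158]))
scene [426.6 295.  279. ] (array([0.69357784, 0.10196397]), array([0.65645242, 0.12018979]))
scene [250.6 186.8 265. ] (array([ 0.54531214, -0.16975826]), array([ 0.48750552, -0.18943427]))
```

```bash
python3 -m pendant '[{"offset":[0,-0.001,0.01],"rotation":[0,0,0]},{"offset":[0,0,0.007],"rotation":[0,0,0]},{"offset":[0,0,0.003],"rotation":[0,0,0]},{"offset":[0,0,0],"rotation":[0,0,0]}]' | egrep 'pos|force:'
python3 -m pendant '[{"offset":[-0.008,0,0],"rotation":[0,0,0]},{"offset":[-0.01,0,0],"rotation":[0,0,0]},{"offset":[-0.01,0,0],"rotation":[0,0,0]},{"offset":[-0.01,0,0],"rotation":[0,0,0]},{"offset":[-0.015,0,0],"rotation":[0,0,0]},{"offset":[-0.015,0,0],"rotation":[0,0,0]},{"offset":[-0.015,0,0],"rotation":[0,0,0]},{"offset":[-0.015,0,0],"rotation":[0,0,0]}]' | egrep 'pos|force:'
python3 -m pendant '[{"offset":[-0.015,0,0],"rotation":[0,0,0]},{"offset":[-0.015,0,0],"rotation":[0,0,0]},{"offset":[-0.015,0,0],"rotation":[0,0,0]},{"offset":[-0.015,0,0],"rotation":[0,0,0]},{"offset":[-0.015,0,0],"rotation":[0,0,0]},{"offset":[-0.015,0,0],"rotation":[0,0,0]},{"offset":[-0.008,0,0],"rotation":[0,0,0]},{"offset":[0,0,0],"rotation":[0,0,0]}]' | egrep 'pos|force:'
python3 -m pendant '[{"offset":[0,0,0],"rotation":[0,0,0]},{"offset":[0,0,-0.04],"rotation":[0,0,0]},{"offset":[0,0,-0.05],"rotation":[0,0,0]},{"offset":[0.05,0,-0.04],"rotation":[0,0,0]},{"offset":[0.05,0,0],"rotation":[0,0,0]},{"offset":[0.05,0,0],"rotation":[0,0,0]},{"offset":[0.05,0,0],"rotation":[0,0,0]},{"offset":[0,0,0],"rotation":[0,0,0]}]' | egrep 'pos|force:'
python3 - <<'E'
from m import *
rel();im=r.read_camera("scene");cv2.imwrite("pics/end.png",im)
for b in blobs("scene",im,(5,170,50),(16,255,255)): print(np.round(b,1),ray("scene",b,.013))
E
```

```text
eef_pos: [0.4982, -0.1845, 0.0656]
force: [-0.2, -0.3, -0.1]
grasp_force: 0.0
eef_pos: [0.5938, -0.1588, 0.0657]
force: [-0.7, 0.2, 0.4]
grasp_force: 0.2
eef_pos: [0.6878, -0.1335, 0.0655]
force: [-0.3, -0.6, -0.1]
grasp_force: 0.0
eef_pos: [0.4934, -0.1861, 0.1957]
force: [0.5, 0.8, 0.7]
grasp_force: 0.0
tray rel edge x,y [-0.19   -0.1241] z 0.1957 yaw [-1.79958273e+02  3.23066751e-02 -1.65110079e+02] w 0.19021546914690254 t 17.35 F [0.48719917 0.77873501 0.69317929]
[266.  315.6 287. ] [ 0.71921637 -0.12397091]
[305.5 305.  278.5] [ 0.69516182 -0.06599906]
[426.6 295.  279. ] [0.65645242 0.12018979]
```

View pics/end.png

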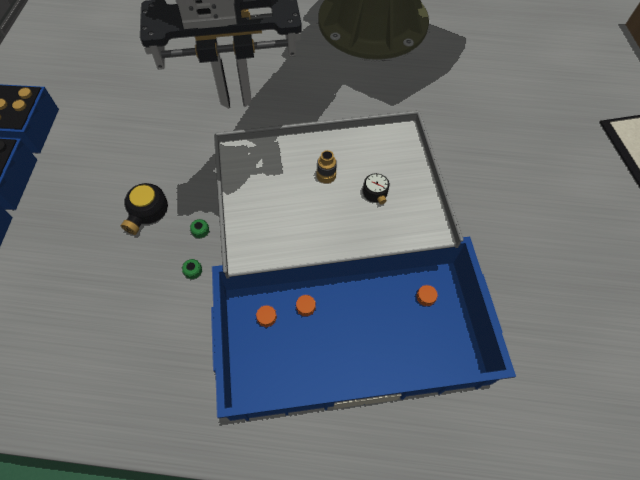

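The picture shows all three caps lying in the bin at (266,316), (305,305) and (427,295). The gauge, coupling and demand valve have not moved, and the arm is clear.

```bash
python3 -c "from cell import r;print(r.finish_job())"
```

```text
the job is handed in; nothing more can be done
None
```

All three orange caps were swept over the tray's open edge and lie in the blue bin; the gauge, coupling, demand valve and green look-alikes look unmoved in the last picture, and I handed the job in at about 17.4 s (no verdict was returned).

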